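# Snap the matching cover onto the sensor housing

### The job

Three loose covers lie on the test bench: find the one that fits the open cable housing on the orange board, set it on the housing and press it down until it snaps home, flush all round. Keep pressing firmly after the snap and finish like that, with the gripper still pushing the cover down on the housing (do not let go or ease off). Leave the other covers and everything else on the bench where they are.

Things in the scene. Friction and masses are not known exactly. Their poses are not given: they have to be found in the camera images.
- housing: The open cable housing: a grey plastic box 89 (its x) x 63 (its y) x 40 mm high, fixed in the middle of an orange board 136 x 90 x 6 mm that cannot move. Origin: centre of the board's underside, z up, x the long direction. Black cable glands stick out of its short ends to 67 mm from the centre, all below 32 mm above the bench.
- housing_mouth (a point): Centre of the housing's mouth, level with its top rim, 46 mm above the bench, axes as the housing's. The mouth opens into a well 77 x 51 mm, 26 mm deep, in walls 6 mm thick with a 3 mm chamfer round the inner edge.
- cover_oblong: The loose oblong cover that fits, grey plastic, 55 to 115 g, 46 mm high. Origin: centre of its underside, z up, x the long direction. From below: a skirt 61 x 46 x 20 mm, with a snap bead on each short side (72 mm over the beads); a plate 89 x 63 x 4 mm; in its middle a grip block to hold it by, 56 (x) x 26 (y) x 22 mm high. It starts standing on its skirt; fits either way round.
- cover_rim (a point): Centre of the underside of the oblong cover's plate, 20 mm above its origin. Set in the well, the cover rests on the catches with this about 11 mm above the rim. Pressed, it resists with up to 9 to 20 N; the force drops suddenly at about 6 to 8 mm and it goes home, this point on housing_mouth. Fingers astride the grip block may also push on the plate with their tips.
- catch_front (a joint): Rounded steel spring catch (a bar along y) in the middle of the well's -x wall, 9 mm below the mouth, standing 5.5 mm into the well. 0: out; about 0.003 m as a bead passes it; near 0 again once the cover has snapped in.
- catch_back (a joint): The same catch at the well's +x wall.
- cover_square: A loose square cover that does not fit, the same grey plastic, plate 72 x 72 mm, 46 mm high. Origin: centre of its underside. Leave it alone.
- cover_round: A loose round cover that does not fit, the same grey plastic, plate 78 mm across, 46 mm high. Origin: centre of its underside. Leave it alone.
- screwdriver: A screwdriver lying on the bench beyond the work. Leave it alone.
- gland_nut: A black ring nut, 28 mm across, 12 mm high, flat on the bench. Leave it alone.
- tape_roll: A roll of black tape, 90 mm across, 19 mm high, flat on the bench. Leave it alone.
- gland_plug: A small black plug, 22 mm across, 16 mm high. Leave it alone.
- flux_bottle: A small bottle, 44 mm across, 95 mm high. Leave it alone.
- test_clip: A small black test clip with a steel nose, about 70 mm long, 14 mm high. Leave it alone.

How it is judged:
On the way, in this order (a step that is already met when the one before it is completed fails the run):
1. the oblong cover is lifted off the bench (height (world z) of cover_oblong above 0.03 m), for 0.1 s.
2. a catch is pushed back as the cover is pressed on, the cover over the housing (value of joint any of catch_front, catch_back above 0.001 m and distance between cover_rim and housing_mouth below 0.02 m).
3. the cover has snapped home and the catches have sprung back (z of cover_rim in the frame of housing_mouth below 0.002 m and horizontal distance between cover_rim and housing_mouth below 0.005 m and angle between the x axis of cover_oblong and the x axis of housing, either way round below 0.08 rad and angle between cover_oblong's own z axis and vertical below 0.05 rad and value of joint each of catch_front, catch_back below 0.001 m), for 0.2 s.
At the end, for the whole second after the job is handed in: The oblong cover is snapped home: within 2 mm above the rim, 5 mm of centre, 0.08 rad of the housing's direction, 0.05 rad of level, catches back (under 1 mm); fingers on it, over 5 N between cover and housing. Nothing else moved over 30 mm (all of step 3 and contact force between cover_oblong and housing above 5 N and contact force between the fingers and cover_oblong above 3 N and linear speed of cover_oblong below 0.02 m/s); the arm keeps its last pose, push and grip.
It fails at once if another cover is moved by more than 30 mm (distance of any of cover_square, cover_round from where it was at the start of the episode above 0.03 m).
It fails at once if something else on the bench is moved by more than 30 mm (distance of any of screwdriver, gland_nut, tape_roll, gland_plug, flux_bottle, test_clip from where it was at the start of the episode above 0.03 m).
It also fails if it takes over 48 s, if anything falls off the work surface, if the arm or the gripper's body presses on something with over 40 N, if the wrist force passes 120 N, or if a joint passes its speed limit or range.

### The arm

A 6-joint arm with a two-finger parallel gripper is mounted at the origin on the work surface. World frame = base frame: x ahead of the robot, y to its left, z up, the work surface at z = 0. Lengths are in m, angles in rad, forces in N, time in s.
With the tool pointing down it reaches from about 0.3 to 0.775 m from the base axis. Payload 14.6 kg.
Tool frame: the origin (TCP) lies between the finger pads; the fingertips stand ctrl.tip_extent ahead of it and the grasp point (between the pads) lies 3 mm ahead of it (ctrl.tip_extent is the distance from the TCP to the fingertips, in m); z points along the fingers, y is the line along which they close (so a half turn about z gives the same grasp; the last joint's range is limited). The gripper opens to 94 mm and grips with 3 to 60 N. Pads are 16 mm wide; open, the fingers measure 119 mm over their backs; the gripper's body (75 mm by 177 mm) begins 78 mm behind the grasp point.
Start: joints at [-1.308, 0.3, 1.521, -0, 1.321, -0.067], TCP at [0.178, -0.52, 0.227] pointing down, gripper open.
Joint ranges: [-3.03, 3.03], [-0.79, 2.21], [0.23, 2.52], [-1.04, 4.18], [0, 3.07], [-2.55, 2.55]. Speed limits (rad/s): [2.22, 2.22, 2.57, 3.14, 3.14, 3.14].

### API

Orientations are given as [roll, pitch, yaw] about the fixed x, y, z axes, in that order (R = Rz(yaw) Ry(pitch) Rx(roll)).
In Python, from station import ctrl gives the robot as it stands.
- The arm moves only by the tool shift_gripper, called after "Call:" as name(argument=value, ...) on one line, values as JSON. Schema: {"type":"object","properties":{"motion":{"type":"array","items":{"type":"array","prefixItems":[{"type":"array","items":{"type":"number"},"minItems":3,"maxItems":3},{"type":"array","items":{"type":"number"},"minItems":3,"maxItems":3}],"minItems":2,"maxItems":2},"minItems":1,"maxItems":10},"aperture":{"type":"number"},"clamp_n":{"type":"number"},"only":{"type":"string"},"quiet":{"type":"boolean"},"lines":{"type":"string"}},"required":["motion"],"additionalProperties":false}. motion is a list of rows, 1 to 10 of them, each written [[dx, dy, dz], [rx, ry, rz]]: dx, dy, dz in shares of the most that a row can go, 1 being 50 mm, then a rotation vector rx, ry, rz in fractions of the full range, 1 being 90 degrees; each row shifts and turns the commanded pose from where the row before left it, along the tool's axes as they then stand; what a row does not reach is not made up. A row lasts 1/10 s, in which the tool goes at most 0.05 m and 0.15 rad, less where a joint would pass 70% of its speed; a pose out of reach is approached as far as the arm can. aperture is the finger opening in m, set as the call begins (left out keeps the last). The fingers move at their own pace and stop on an object; clamp_n is the grip in N (left out, the last holds). Time passes only in rows, so rows that do not move let the fingers close. The tool returns the time, the measured TCP pose, the force, the opening and the grip force at its end. only (a regular expression) keeps the lines of the reply that match it, lines (a string "A,B") keeps lines A to B, and quiet returns only ok. A shift or turn number past 1, either way, is cut back to 1. Input that does not fit is refused with a message, and nothing moves.
- ctrl.get_obs(): the state, without advancing time (a new reading comes with each control period).
- ctrl.camera(name): name is "scene" or "top"; returns a dict with "pixels" (480x640x3 uint8, blue, green, red), "fx", "fy", "cx", "cy" (pixels), "extrinsics" (4x4, takes a point from camera to world coordinates). Camera axes: x right, y up, looking along -z (the intrinsics and any distortion apply to the point x, -y, -z); pixel columns grow to the right and rows downward; lengths in m; the calibration is good to about 2 mm. A picture is of the moment at which its call begins. There is no depth.
- ctrl.hand_in(): hands the job in; it is judged then, once.
The state is a dict: "time_s": time; "qpos": joint angles; "joint_vel": joint speeds; "tau": joint torques, N m; "ee_pos": TCP position; "eef_rot": TCP orientation; "force": force on the tool from outside, world axes, zero at the start; "moment": the same for the moment, N m; "grip_width": finger opening in m; "grip_force": force on a finger pad.
Only numpy, scipy, OpenCV 4.12 (cv2) and the standard library are available. Lean on these libraries where they do the work, as an engineer would, in place of code of your own. Each camera call takes 0.05 s, during which the arm holds its last target. There are 200 camera calls.

## Working session

There is one attempt and no reset: what is moved stays moved. The work goes in short steps, Python scripts to look and compute and a tool call to move; the robot and the scene stay as the last step left them, time stands still between calls to the robot, and variables do not carry over. Pictures are saved under pics/ and viewed, at most 10 in all, crops included, and the job is handed in when it is done.

```bash
mkdir -p pics; ls
```

Run:
```python
from station import ctrl
import cv2,pickle
d={}
for n in("scene","top"):
    c=ctrl.camera(n);d[n]=c;cv2.imwrite(f"pics/{n}0.png",c["pixels"])
    print(n,{k:c[k] for k in c if k!="pixels"})
pickle.dump(d,open("cams0.pkl","wb"))
print(ctrl.get_obs(),ctrl.tip_extent)
```

```text
pics
station.py
scene {'fx': 556.6980348146652, 'fy': 556.6980348146652, 'cx': 320.2174506902855, 'cy': 241.93100054521227, 'extrinsics': array([[ 0.83589178, -0.34249782,  0.4289291 ,  1.12173698],
       [ 0.54886355,  0.52981709, -0.64656218, -0.78972942],
       [-0.00580783,  0.77587956,  0.63085432,  0.8208523 ],
       [ 0.        ,  0.        ,  0.        ,  1.        ]])}
top {'fx': 616.7397363739873, 'fy': 616.7397363739873, 'cx': 325.3815534064312, 'cy': 236.31126967106485, 'extrinsics': array([[ 0.02061983,  0.99622153, -0.08436517,  0.447622  ],
       [-0.9997568 ,  0.01988558, -0.00953442, -0.01985733],
       [-0.00782075,  0.08454125,  0.99638929,  1.65248364],
       [ 0.        ,  0.        ,  0.        ,  1.        ]])}
{'time_s': 0.1, 'qpos': array([-1.30759267e+00,  3.00372773e-01,  1.52150866e+00, -1.22450812e-05,
        1.32068743e+00, -6.65544582e-02]), 'joint_vel': array([-0.00058457, -0.00201364, -0.00151434,  0.00084747,  0.00014927,
       -0.00116218]), 'tau': array([ 7.82167390e-04, -5.32644117e+01, -3.53283548e+01,  7.08883395e-02,
        2.34798691e-02, -9.07089384e-05]), 'ee_pos': array([ 0.17806208, -0.52016035,  0.22697089]), 'eef_rot': array([-3.14061781e+00, -5.30886050e-05,  3.29761125e-01]), 'force': array([-0.33529667,  0.75299289,  0.15301871]), 'moment': array([ 0.06711939, -0.01589343, -0.00391368]), 'grip_force': 0.0, 'grip_width': 0.09408823207471528} 0.022
```

View pics/scene0.png

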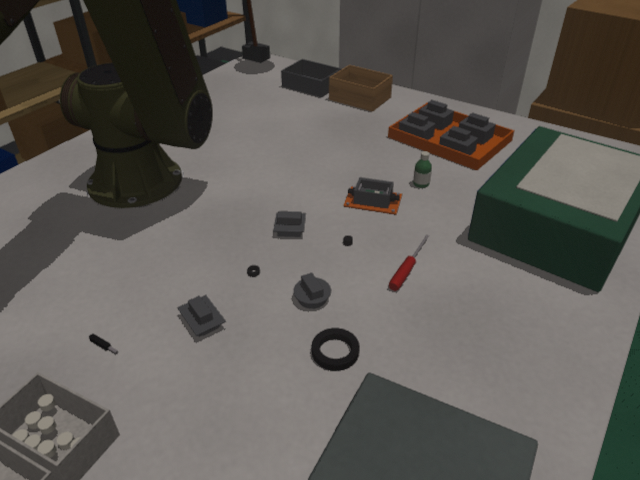

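View pics/top0.png

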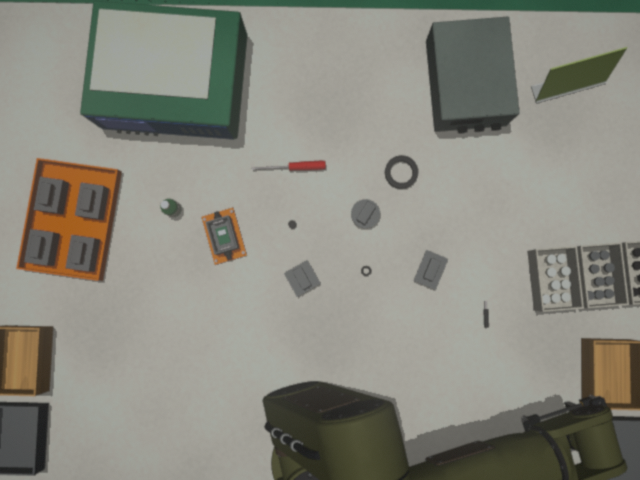

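The scene view shows the housing at (374,193), a flat cover at (289,223), another at (201,316) and the round one at (312,290). The top view shows the housing at (223,236), covers at (303,279) and (431,270), and the round one at (366,214). Next I'll view enlarged crops with contours.

Create h.py:
```python
import numpy as np,cv2,pickle
def ray(c,u,v):
    E=c["extrinsics"];d=np.array([(u-c["cx"])/c["fx"],-(v-c["cy"])/c["fy"],-1.])
    return E[:3,3],E[:3,:3]@d
def plane(c,uv,z):
    o,d=ray(c,*uv);return o+d*(z-o[2])/d[2]
def proj(c,p):
    E=c["extrinsics"];q=E[:3,:3].T@(np.asarray(p)-E[:3,3]);return np.array([c["cx"]-c["fx"]*q[0]/q[2],c["cy"]+c["fy"]*q[1]/q[2]])
def tri(c1,a,c2,b):
    o1,d1=ray(c1,*a);o2,d2=ray(c2,*b)
    s=np.linalg.lstsq(np.c_[d1,-d2],o2-o1,rcond=None)[0]
    p,q=o1+d1*s[0],o2+d2*s[1];return (p+q)/2,np.linalg.norm(p-q)
```

Run:
```python
from h import *
d=pickle.load(open("cams0.pkl","rb"))
t=d["top"]["pixels"];s=d["scene"]["pixels"]
def crop(im,u,v,w,k):return cv2.resize(im[v-w:v+w,u-w:u+w],None,fx=k,fy=k,interpolation=cv2.INTER_NEAREST)
r=lambda im,L:np.hstack([crop(im,u,v,33,4) for u,v in L])
out=np.vstack([r(t,[(303,279),(431,270),(223,236)]),r(s,[(289,223),(201,316),(374,193)])])
cv2.imwrite("pics/crops.png",np.clip(out*1.6,0,255).astype(np.uint8))
```

```text
(no output)
```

View pics/crops.png

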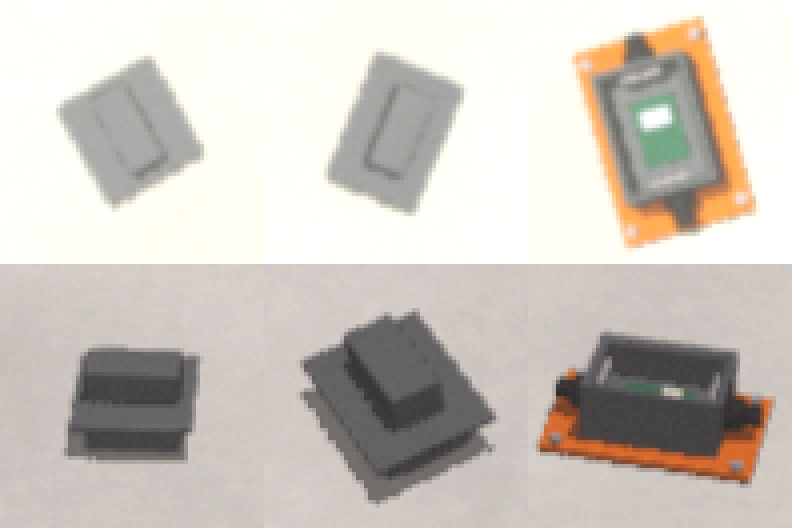

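The oblong cover is the one at top (431,270), with a clearly elongated plate. The housing is at (223,236). I'll measure both from the two views.

Run:
```python
from h import *
d=pickle.load(open("cams0.pkl","rb"));T,S=d["top"],d["scene"]
np.set_printoptions(precision=4,suppress=True)
def biggest(m,u,v):
    n,l,st,c=cv2.connectedComponentsWithStats(m.astype(np.uint8)); 
    i=l[v-3:v+4,u-3:u+4].max(); return (l==i).astype(np.uint8)
def hullm(m):
    cs,_=cv2.findContours(m,0,cv2.CHAIN_APPROX_NONE); return cv2.convexHull(np.vstack(cs))
# oblong/square top: dark against bench
g=cv2.cvtColor(T["pixels"],6)
for n,u,v in(("obl",431,270),("sq",303,279)):
    m=biggest(g<125,u,v);r=cv2.minAreaRect(hullm(m).astype(np.float32));b=cv2.boxPoints(r)
    W=np.array([plane(T,q,.024) for q in b]);e=[np.linalg.norm(W[i]-W[i-1]) for i in range(4)]
    i=int(np.argmax(e));a=W[i]-W[i-1]
    print(n,W.mean(0),"sides",np.array(e),"yaw long",np.degrees(np.arctan2(a[1],a[0])),m.sum(), b.tolist())
for nm,c in(("top",T),("scene",S)):
    hsv=cv2.cvtColor(c["pixels"],40);o=((hsv[...,0]<18)&(hsv[...,1]>170)&(hsv[...,2]>90)).astype(np.uint8)
    u,v=(223,236) if nm=="top" else (374,193)
    z=np.zeros_like(o);z[v-45:v+45,u-45:u+45]=o[v-45:v+45,u-45:u+45]
    if nm=="top":
        r=cv2.minAreaRect(hullm(z).astype(np.float32));b=cv2.boxPoints(r)
        W=np.array([plane(T,q,.006) for q in b]);e=[np.linalg.norm(W[i]-W[i-1]) for i in range(4)]
        i=int(np.argmax(e));a=W[i]-W[i-1];print("board",W.mean(0),np.array(e),"yaw",np.degrees(np.arctan2(a[1],a[0])))
# hand-read plate corners, oblong
tp=[(426,250),(448,259),(435,290.5),(414,282)];sc=[(206,295.5),(225.5,320),(197,334.5),(178,307.5)]
for k in range(4):
    print(k,[(round(x[1],4),x[0]) for x in [tri(T,tp[j],S,sc[k]) for j in range(4)] if x[1]<.012])
def crop(im,u,v,w,k):return cv2.resize(im[v-w:v+w,u-w:u+w],None,fx=k,fy=k,interpolation=cv2.INTER_CUBIC)
o=np.hstack([crop(T["pixels"],223,236,32,6),crop(S["pixels"],374,193,32,6)])
cv2.imwrite("pics/hous.png",np.clip(o*1.7,0,255).astype(np.uint8))
```

```text
obl [ 0.5027 -0.2826  0.024 ] sides [0.0623 0.091  0.0626 0.0909] yaw long -22.050376420530228 813 [[412.7278137207031, 281.0532531738281], [425.9526672363281, 249.3135986328125], [447.9645080566406, 258.4851989746094], [434.7396545410156, 290.224853515625]]
sq [0.4726 0.0541 0.024 ] sides [0.0747 0.0709 0.0748 0.0707] yaw long -149.66308498049585 746 [[283.7264404296875, 272.70751953125], [307.24530029296875, 259.6414794921875], [321.01885986328125, 284.4339599609375], [297.5, 297.5]]
board [0.5838 0.2685 0.006 ] [0.129  0.0805 0.129  0.0799] yaw -163.29590730138926
0 [(np.float64(0.0047), array([ 0.4713, -0.2393,  0.0159]))]
1 [(np.float64(0.0004), array([ 0.5549, -0.2711,  0.0207]))]
2 [(np.float64(0.002), array([ 0.5328, -0.329 ,  0.0198]))]
3 [(np.float64(0.0024), array([ 0.4493, -0.2954,  0.017 ]))]
```

View pics/hous.png

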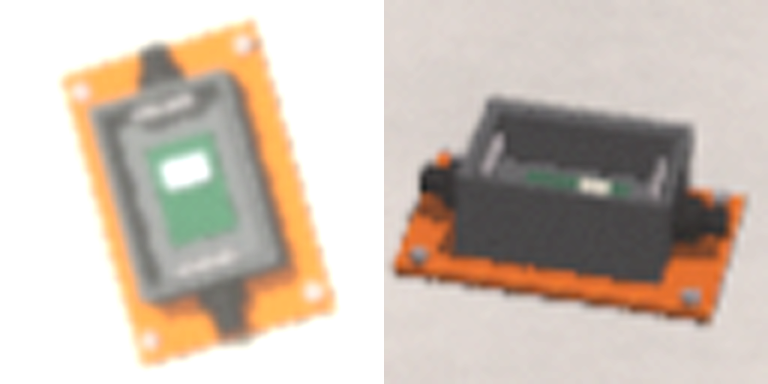

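The rim's outer corners are visible in both views: in the crop, top TL(93,103), TR(235,75), BR(288,270), BL(148,302), with the same four in the scene view. I'll triangulate them and refit the board with a looser mask.

Run:
```python
from h import *
d=pickle.load(open("cams0.pkl","rb"));T,S=d["top"],d["scene"]
np.set_printoptions(precision=4,suppress=True)
f=lambda p,o:((p[0]+.5)/6-.5+o[0],(p[1]+.5)/6-.5+o[1])
tp=[f(p,(191,204)) for p in[(93,103),(235,75),(288,270),(148,302)]]
sc=[f(p,(342,161)) for p in[(309,127),(288,203),(72,172),(108,100)]]
P=[]
for a,b in zip(tp,sc):
    p,e=tri(T,a,S,b);P.append(p);print(p,e)
P=np.array(P);print("tri centre",P.mean(0),"sides",[np.linalg.norm(P[i]-P[i-1]) for i in range(4)])
for nm,c,L in(("top",T,tp),("scene",S,sc)):
    W=np.array([plane(c,q,.046) for q in L]);a=W[0]-W[3]+W[1]-W[2]
    print(nm,W.mean(0),[np.linalg.norm(W[i]-W[i-1]) for i in range(4)],np.degrees(np.arctan2(a[1],a[0])))
for nm,c,(u,v) in(("top",T,(223,236)),("scene",S,(374,193))):
    im=c["pixels"].astype(int);o=((im[...,2]-im[...,0])>35).astype(np.uint8)
    z=np.zeros_like(o);z[v-40:v+40,u-40:u+40]=o[v-40:v+40,u-40:u+40]
    cs,_=cv2.findContours(z,0,cv2.CHAIN_APPROX_NONE);cs=[k for k in cs if len(k)>8]
    pts=cv2.convexHull(np.vstack(cs))[:,0].astype(float)
    W=np.array([plane(c,q,.006) for q in pts]);r=cv2.minAreaRect((W[:,:2]*1000).astype(np.float32));print(nm,"board",r)
# oblong grip block top, scene view plate centre at z .024
sp=[(206,295.5),(225.5,320),(197,334.5),(178,307.5)]
W=np.array([plane(S,q,.024) for q in sp]);print("obl scene",W.mean(0));print([np.linalg.norm(W[i]-W[i-1]) for i in range(4)])
```

```text
[0.6177 0.3089 0.0455] 0.0017520169314435177
[0.6345 0.2492 0.0464] 0.006245251541297309
[0.5487 0.2229 0.0456] 0.004104424008811429
[0.5325 0.2831 0.0432] 0.0015242219226639965
tri centre [0.5834 0.266  0.0452] sides [np.float64(0.0889857979695177), np.float64(0.06202442524543639), np.float64(0.08983566474056187), np.float64(0.06240807140426443)]
top [0.5822 0.2652 0.046 ] [np.float64(0.09076436135168547), np.float64(0.06321496025399152), np.float64(0.08884617448333383), np.float64(0.06241266628067824)] 17.223380160807146
scene [0.5849 0.2658 0.046 ] [np.float64(0.08671927036139046), np.float64(0.05867358069016135), np.float64(0.09063655000026714), np.float64(0.05807429166694009)] 18.42646861224951
top board ((583.4603881835938, 269.28692626953125), (137.1230010986328, 91.09262084960938), 17.6953182220459)
scene board ((585.5594482421875, 262.83709716796875), (136.62721252441406, 95.83390045166016), 17.604740142822266)
obl scene [ 0.5075 -0.2865  0.024 ]
[np.float64(0.060437610975151955), np.float64(0.08322796522417784), np.float64(0.06120376012526021), np.float64(0.08665611811362474)]
```

Both views agree. The housing mouth is at about (0.584, 0.267, z≈0.045) with yaw ≈17.6°. The oblong cover is at about (0.504, -0.283) with yaw -22°, and the measured sizes match the text. I'll move over the cover now.

Careful with the scale: shifts go in shares of 50 mm and turns go in shares of 90 degrees. That gives: 0.043 m is 0.86, 0.041 m is 0.82.

Call:
shift_gripper(motion=[[[0.86, -0.26, 0], [0, 0, 0]], [[0.86, -0.26, 0], [0, 0, 0]], [[0.86, -0.26, 0], [0, 0, 0]], [[0.86, -0.26, 0], [0, 0, 0]], [[0.86, -0.26, 0], [0, 0, 0]], [[0.86, -0.26, 0], [0, 0, 0]], [[0.86, -0.26, 0], [0, 0, 0]], [[0.86, -0.26, 0], [0, 0, 0]], [[0.82, -0.3, 0], [0, 0, 0]]], aperture=0.06)

```text
time_s: 1.0
ee_pos: [0.5051, -0.2817, 0.2271]
eef_rot: [-3.141, 0.0, 0.33]
force: [-0.3, -0.1, 1.0]
grip_width: 0.0599
grip_force: 0.0
```

Call:
shift_gripper(motion=[[[0, 0, 0.2], [0, 0, 0.091]], [[0, 0, 0.4], [0, 0, 0.091]], [[0, 0, 0.4], [0, 0, 0.091]], [[0, 0, 0.4], [0, 0, 0.091]], [[0, 0, 0.4], [0, 0, 0.091]], [[0, 0, 0], [0, 0, 0]], [[0, 0, 0], [0, 0, 0]], [[0, 0, 0], [0, 0, 0]]])

```text
time_s: 1.8
ee_pos: [0.5042, -0.2833, 0.1386]
eef_rot: [3.141, -0.002, -0.382]
force: [1.1, 0.8, 0.6]
grip_width: 0.0601
grip_force: 0.0
```

Run:
```python
from station import ctrl
from h import *
o=ctrl.get_obs();print(o["ee_pos"],o["eef_rot"],o["qpos"],o["grip_width"])
d={n:ctrl.camera(n) for n in("scene","top")};pickle.dump(d,open("cams1.pkl","wb"))
L=[]
for n in d:
    c=d[n];u,v=(int(x) for x in proj(c,[.504,-.283,.05]));im=c["pixels"][v-40:v+40,u-40:u+40]
    L.append(cv2.resize(im,None,fx=5,fy=5,interpolation=cv2.INTER_CUBIC));print(n,u,v)
cv2.imwrite("pics/above.png",np.clip(np.hstack(L)*1.7,0,255).astype(np.uint8))
```

```text
[ 0.50422698 -0.28331969  0.13862972] [ 3.14132385e+00 -1.50141378e-03 -3.81820570e-01] [-5.75259360e-01  4.46321500e-01  1.53623523e+00  2.71209305e-05
  1.15751084e+00  1.37734686e+00] 0.060069907626106825
scene 199 302
top 432 268
```

View pics/above.png

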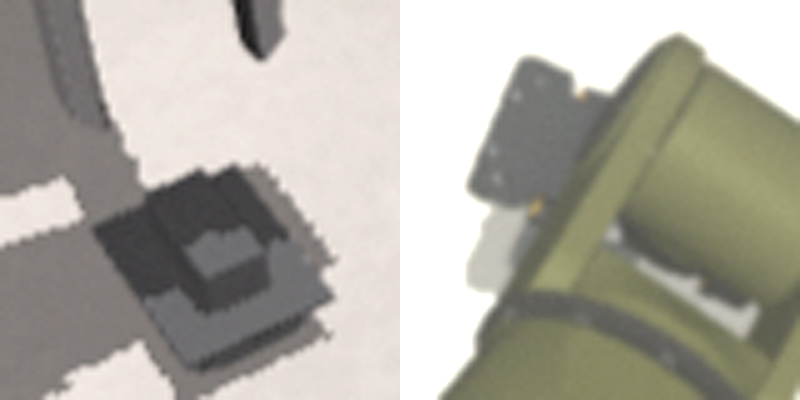

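The scene view (left) shows the cover below, with one finger on each side of the block. The top view is hidden by the arm. I'll descend to TCP z 0.048 and grip.

Converted, 0.025 m is 0.5, 0.02 m is 0.4.

Call:
shift_gripper(motion=[[[0, 0, 0.5], [0, 0, 0]], [[0, 0, 0.5], [0, 0, 0]], [[0, 0, 0.4], [0, 0, 0]], [[0, 0, 0.24], [0, 0, 0]], [[0, 0, 0.16], [0, 0, 0]], [[0, 0, 0], [0, 0, 0]], [[0, 0, 0], [0, 0, 0]]])

```text
time_s: 2.6
ee_pos: [0.5042, -0.2833, 0.0483]
eef_rot: [3.141, -0.001, -0.385]
force: [-0.9, -0.7, 0.0]
grip_width: 0.0597
grip_force: 0.0
```

Call:
shift_gripper(motion=[[[0, 0, 0], [0, 0, 0]], [[0, 0, 0], [0, 0, 0]], [[0, 0, 0], [0, 0, 0]], [[0, 0, 0], [0, 0, 0]], [[0, 0, 0], [0, 0, 0]], [[0, 0, 0], [0, 0, 0]]], aperture=0.0, clamp_n=50)

```text
time_s: 3.2
ee_pos: [0.5038, -0.2831, 0.0476]
eef_rot: [3.142, -0.0, -0.385]
force: [-0.4, -0.7, 1.7]
grip_width: 0.0255
grip_force: 50.0
```

Gripped on the 26 mm block. Next I'll lift and look at how the cover sits in the fingers.

Converted, -0.03 m is -0.6, -0.02 m is -0.4, -0.138 rad is -0.0879.

Call:
shift_gripper(motion=[[[0, 0, -0.2], [0, 0, 0]], [[0, 0, -0.4], [0, 0, 0]], [[0, 0, -0.6], [0, 0, 0]], [[0, 0, -0.6], [0, 0, 0]], [[0, 0, -0.2], [0, 0, 0]], [[0, 0, 0], [0, 0, -0.0879]], [[0, 0, 0], [0, 0, -0.0879]], [[0, 0, 0], [0, 0, -0.0879]], [[0, 0, 0], [0, 0, -0.0879]], [[0, 0, 0], [0, 0, -0.0879]]])

```text
time_s: 4.2
ee_pos: [0.5036, -0.2829, 0.1467]
eef_rot: [-3.141, 0.001, 0.311]
force: [-0.8, 0.6, -1.1]
grip_width: 0.0253
grip_force: 50.0
```

Run:
```python
from station import ctrl
from scipy.spatial.transform import Rotation as R
o=ctrl.get_obs();r=R.from_euler("xyz",o["eef_rot"]);print(o["force"])
print(r.inv().apply([.584-o["ee_pos"][0],.267-o["ee_pos"][1],0]),o["qpos"])
```

```text
[-0.80125125  0.59273757 -1.08004227]
[ 2.44592830e-01 -4.99006308e-01  2.86187265e-04] [-5.75249258e-01  4.36977048e-01  1.52943390e+00  6.29579869e-05
  1.17629030e+00  6.85019714e-01]
```

Converted, -0.037 m is -0.74, -0.02 m is -0.4.

Call:
shift_gripper(motion=[[[0.2, -0.4, 0], [0, 0, 0]], [[0.36, -0.74, 0], [0, 0, 0]], [[0.36, -0.74, 0], [0, 0, 0]], [[0.36, -0.74, 0], [0, 0, 0]], [[0.36, -0.74, 0], [0, 0, 0]], [[0.36, -0.74, 0], [0, 0, 0]], [[0.36, -0.74, 0], [0, 0, 0]], [[0.36, -0.74, 0], [0, 0, 0]], [[0.36, -0.74, 0], [0, 0, 0]], [[0.36, -0.74, 0], [0, 0, 0]]])

```text
time_s: 5.2
ee_pos: [0.5617, 0.107, 0.1469]
eef_rot: [-3.141, 0.001, 0.305]
force: [0.8, 0.0, 0.0]
grip_width: 0.0259
grip_force: 50.0
```

Call:
shift_gripper(motion=[[[0.36, -0.74, 0], [0, 0, 0]], [[0.36, -0.74, 0], [0, 0, 0]], [[0.352, -0.72, 0], [0, 0, 0]], [[0.25, -0.48, 0], [0, 0, 0]], [[0.13, -0.24, 0], [0, 0, 0]], [[0, 0, 0], [0, 0, 0]], [[0, 0, 0], [0, 0, 0]], [[0, 0, 0], [0, 0, 0]]])

```text
time_s: 6.0
ee_pos: [0.5875, 0.2649, 0.1475]
eef_rot: [3.141, 0.0, 0.303]
force: [-0.4, -0.4, -1.0]
grip_width: 0.0257
grip_force: 50.0
```

Run:
```python
from station import ctrl
from h import *
d={n:ctrl.camera(n) for n in("scene","top")};pickle.dump(d,open("cams2.pkl","wb"))
L=[]
for n in d:
    c=d[n];u,v=(int(x) for x in proj(c,[.584,.267,.08]));im=c["pixels"][v-40:v+40,u-40:u+40]
    L.append(cv2.resize(im,None,fx=5,fy=5,interpolation=cv2.INTER_CUBIC));print(n,u,v)
cv2.imwrite("pics/over.png",np.clip(np.hstack(L)*1.7,0,255).astype(np.uint8))
```

```text
scene 374 173
top 219 232
```

View pics/over.png

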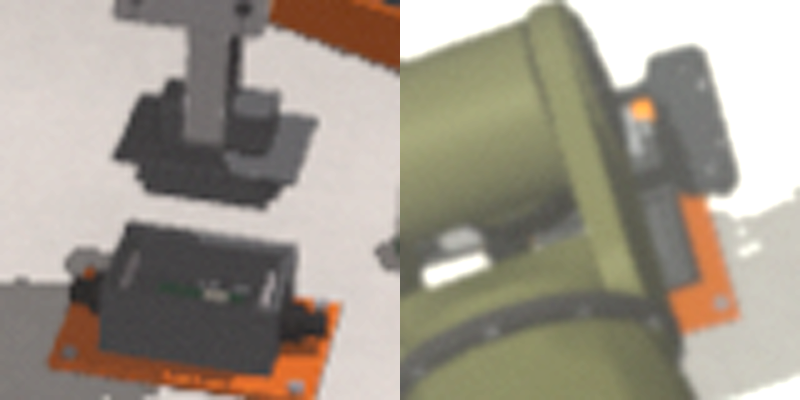

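The scene view (left crop) shows the cover level, above and roughly in line with the mouth. Its plate corners are near (115,158), (142,95), (317,118) and (287,178). I'll check the alignment against the rim in the same view.

Run:
```python
from h import *
from station import ctrl
np.set_printoptions(precision=4,suppress=True)
d=pickle.load(open("cams2.pkl","rb"));S=d["scene"]
f=lambda p:((p[0]+.5)/5-.5+334,(p[1]+.5)/5-.5+133)
def show(n,L,z):
    W=np.array([plane(S,f(p),z) for p in L]);a=W[2]-W[1]+W[3]-W[0]
    print(n,W.mean(0),[round(float(np.linalg.norm(W[i]-W[i-1])),4) for i in range(4)],np.degrees(np.arctan2(a[1],a[0])))
show("plate",[(115,158),(142,95),(317,118),(287,178)],.1235)
show("rim",[(100,282),(130,222),(299,244),(280,310)],.046)
o=ctrl.get_obs();E=o["ee_pos"];y=o["eef_rot"][2];print(E,y)
# where model plate/rim corners would project
R=np.array([[np.cos(y),-np.sin(y)],[np.sin(y),np.cos(y)]])
for n,c,z in(("plate",E[:2],E[2]-.024),("rim",(.584,.267),.046)):
    print(n,[((proj(S,[*(R@np.array(s)*[1,1]+c),z])-[334,133]+.5)*5-.5).round() for s in[(-.0445,-.0315),(-.0445,.0315),(.0445,.0315),(.0445,-.0315)]])
sv=cv2.resize(S["pixels"][125:225,320:430],None,fx=7,fy=6,interpolation=cv2.INTER_CUBIC)
sv=np.clip(cv2.resize(S["pixels"][125:225,325:425],None,fx=6,fy=6,interpolation=cv2.INTER_CUBIC)*2.2,0,255).astype(np.uint8);cv2.imwrite("pics/over2.png",sv)
```

```text
plate [0.5895 0.2623 0.1235] [0.0827, 0.0618, 0.0874, 0.0589] 18.97513658036594
rim [0.5847 0.2666 0.046 ] [0.091, 0.0581, 0.0874, 0.0613] 18.024922308979043
[0.5876 0.2652 0.1476] 0.3035160662472991
plate [array([110., 153.]), array([139.,  89.]), array([316., 113.]), array([294., 179.])]
rim [array([101., 284.]), array([129., 218.]), array([299., 243.]), array([277., 310.])]
```

View pics/over2.png

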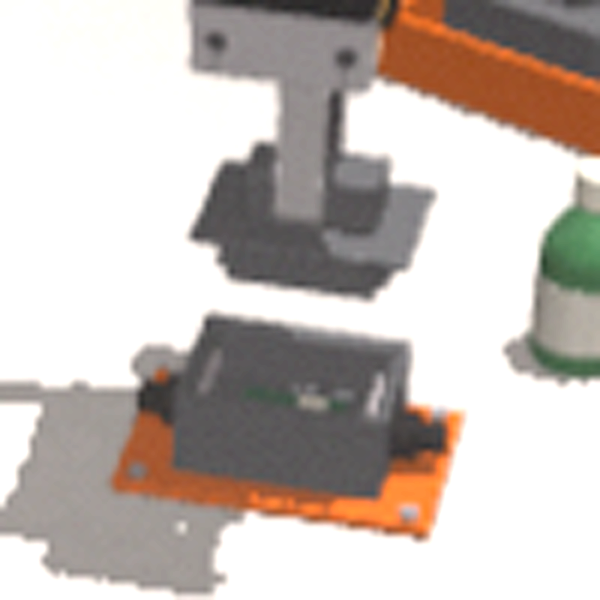

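The plate measures about 4 mm off towards +x/-y, so I'll correct it and descend to just above the mouth. Then I'll look again, where there is less parallax.

Converted, 0.015 m is 0.3, -0.003 m is -0.06.

Call:
shift_gripper(motion=[[[-0.06, -0.06, 0.2], [0, 0, 0]], [[0, 0, 0.3], [0, 0, 0]], [[0, 0, 0.3], [0, 0, 0]], [[0, 0, 0.2], [0, 0, 0]], [[0, 0, 0], [0, 0, 0]], [[0, 0, 0], [0, 0, 0]]])

```text
time_s: 6.7
ee_pos: [0.5837, 0.2683, 0.0973]
eef_rot: [3.142, 0.0, 0.305]
force: [-0.5, -0.1, -0.1]
grip_width: 0.0257
grip_force: 50.0
```

Run:
```python
from station import ctrl
from h import *
np.set_printoptions(precision=4,suppress=True)
o=ctrl.get_obs();E=o["ee_pos"];y=o["eef_rot"][2];print(E,y)
S=ctrl.camera("scene");pickle.dump(S,open("cams3.pkl","wb"))
R=np.array([[np.cos(y),-np.sin(y)],[np.sin(y),np.cos(y)]])
for n,c,z in(("plate",E[:2],E[2]-.024),("rim",(.584,.267),.046)):
    print(n,[((proj(S,[*(R@np.array(s)+c),z])-[334,150]+.5)*8-.5).round() for s in[(-.0445,-.0315),(-.0445,.0315),(.0445,.0315),(.0445,-.0315)]])
sv=np.clip(cv2.resize(S["pixels"][150:222,334:416],None,fx=8,fy=8,interpolation=cv2.INTER_CUBIC)*2.2,0,255).astype(np.uint8);cv2.imwrite("pics/near.png",sv)
```

```text
[0.5837 0.2683 0.0973] 0.30483429852648336
plate [array([166., 242.]), array([210., 138.]), array([487., 178.]), array([451., 284.])]
rim [array([161., 318.]), array([206., 213.]), array([479., 253.]), array([444., 361.])]
```

View pics/near.png

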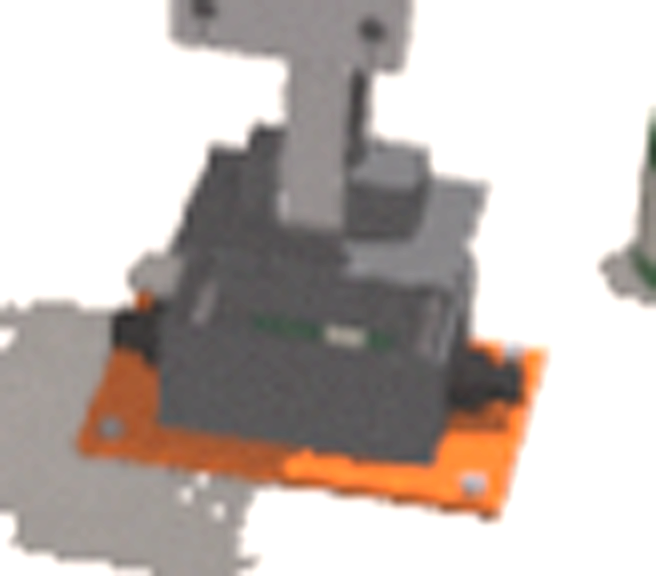

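The plate is over the mouth, within about 1 px of the prediction (seen (487,185), (213,147); predicted (487,178), (210,138)). I'll ease it in while watching the forces.

Converted, 0.003 m is 0.06.

Call:
shift_gripper(motion=[[[0, 0, 0.06], [0, 0, 0]], [[0, 0, 0.06], [0, 0, 0]], [[0, 0, 0.06], [0, 0, 0]], [[0, 0, 0], [0, 0, 0]], [[0, 0, 0], [0, 0, 0]]])

```text
time_s: 7.25
ee_pos: [0.5836, 0.2683, 0.0884]
eef_rot: [3.142, 0.0, 0.305]
force: [-0.4, -0.5, -1.6]
grip_width: 0.0258
grip_force: 50.0
```

Run:
```python
from station import ctrl
o=ctrl.get_obs();print(o["force"],o["moment"],o["ee_pos"])
```

```text
[-0.43857505 -0.45434091 -1.58670151] [ 0.0371841  -0.00601734  0.00806705] [0.58361879 0.26826964 0.08839533]
```

It's entering freely, with the skirt already about 6 mm into the well. I'll continue down onto the catches.

Converted, 0.002 m is 0.04, 0.001 m is 0.02.

Call:
shift_gripper(motion=[[[0, 0, 0.04], [0, 0, 0]], [[0, 0, 0.04], [0, 0, 0]], [[0, 0, 0.02], [0, 0, 0]], [[0, 0, 0], [0, 0, 0]]], clamp_n=60)

```text
time_s: 7.65
ee_pos: [0.5842, 0.2685, 0.0846]
eef_rot: [-3.141, -0.002, 0.305]
force: [-2.8, -1.1, 7.5]
grip_width: 0.0255
grip_force: 60.0
```

Call:
shift_gripper(motion=[[[0, 0, 0.02], [0, 0, 0]], [[0, 0, 0.02], [0, 0, 0]], [[0, 0, 0], [0, 0, 0]], [[0, 0, 0], [0, 0, 0]]])

```text
time_s: 8.05
ee_pos: [0.5844, 0.2686, 0.0841]
eef_rot: [-3.141, -0.003, 0.305]
force: [-6.6, -4.4, 19.5]
grip_width: 0.0255
grip_force: 60.0
```

Contact is at the expected height. The lateral push along -x says the cover sits slightly too far to +x, so I'll shift 1 mm back as I press.

Converted, -0.001 m is -0.02.

Call:
shift_gripper(motion=[[[-0.02, 0, 0], [0, 0, 0]], [[0, 0, 0.02], [0, 0, 0]], [[0, 0, 0.02], [0, 0, 0]], [[0, 0, 0], [0, 0, 0]], [[0, 0, 0], [0, 0, 0]]])

```text
time_s: 8.55
ee_pos: [0.5838, 0.2684, 0.0826]
eef_rot: [-3.141, -0.004, 0.305]
force: [-8.0, -3.7, 21.8]
grip_width: 0.0256
grip_force: 60.0
```

Converted, -0.001 m is -0.02.

Call:
shift_gripper(motion=[[[-0.02, 0, 0.02], [0, 0, 0]], [[0, 0, 0.02], [0, 0, 0]], [[0, 0, 0.02], [0, 0, 0]], [[0, 0, 0], [0, 0, 0]], [[0, 0, 0], [0, 0, 0]]])

```text
time_s: 9.05
ee_pos: [0.5828, 0.2681, 0.0796]
eef_rot: [-3.141, -0.004, 0.305]
force: [-8.5, -4.3, 23.7]
grip_width: 0.0258
grip_force: 67.6
```

Converted, 0.001 m is 0.02.

Call:
shift_gripper(motion=[[[0, 0, 0.02], [0, 0, 0]], [[0, 0, 0.02], [0, 0, 0]], [[0, 0, 0], [0, 0, 0]]])

```text
time_s: 9.35
ee_pos: [0.5824, 0.268, 0.0781]
eef_rot: [-3.142, -0.003, 0.305]
force: [-14.4, -6.1, 30.5]
grip_width: 0.0253
grip_force: 76.2
```

```bash
python3 -c "
from station import ctrl
o=ctrl.get_obs();print(o['moment'],o['force'])"
```

```text
[-0.92847559  2.02058794 -0.01669001] [-14.39531447  -6.1302014   30.53084951]
```

Converted, -0.001 m is -0.02.

Call:
shift_gripper(motion=[[[-0.02, 0, 0], [0, 0, 0]], [[-0.02, 0, 0.02], [0, 0, 0]], [[0, 0, 0], [0, 0, 0]], [[0, 0, 0], [0, 0, 0]]])

```text
time_s: 9.75
ee_pos: [0.5822, 0.2678, 0.0781]
eef_rot: [-3.141, -0.008, 0.305]
force: [-4.9, -2.4, 30.0]
grip_width: 0.0256
grip_force: 75.8
```

Converted, 0.001 m is 0.02.

Call:
shift_gripper(motion=[[[0, 0, 0.02], [0, 0, 0]], [[0, 0, 0.02], [0, 0, 0]], [[0, 0, 0], [0, 0, 0]]])

```text
time_s: 10.05
ee_pos: [0.5823, 0.2679, 0.078]
eef_rot: [-3.141, -0.009, 0.305]
force: [-13.3, -6.3, 46.7]
grip_width: 0.0257
grip_force: 76.3
```

```bash
python3 -c "
from station import ctrl
o=ctrl.get_obs();print(o['moment'],o['force'])"
```

```text
[-1.06846773  1.96039888  0.02650004] [-13.34262311  -6.30144488  46.68513238]
```

It stopped at 0.078, where home would be about 0.073, under 47 N. I'll look before pushing more.

Run:
```python
from station import ctrl
from h import *
d={n:ctrl.camera(n) for n in("scene","top")};pickle.dump(d,open("cams4.pkl","wb"))
o=ctrl.get_obs();E=o["ee_pos"];y=o["eef_rot"][2];S=d["scene"]
R=np.array([[np.cos(y),-np.sin(y)],[np.sin(y),np.cos(y)]])
for n,c,z in(("plate",E[:2],E[2]-.0236),("rim",(.584,.267),.046)):
    print(n,[((proj(S,[*(R@np.array(s)+c),z])-[344,155]+.5)*9-.5).round() for s in[(-.0445,-.0315),(-.0445,.0315),(.0445,.0315),(.0445,-.0315)]])
a=cv2.resize(S["pixels"][155:220,344:406],None,fx=9,fy=9,interpolation=cv2.INTER_CUBIC)
b=cv2.resize(d["top"]["pixels"][205:270,200:240],None,fx=5,fy=9,interpolation=cv2.INTER_CUBIC)
cv2.imwrite("pics/press.png",np.clip(np.hstack([a,b])*2.2,0,255).astype(np.uint8))
```

```text
plate [array([ 89., 284.]), array([139., 167.]), array([448., 211.]), array([407., 332.])]
rim [array([ 92., 313.]), array([142., 195.]), array([449., 240.]), array([409., 361.])]
```

View pics/press.png

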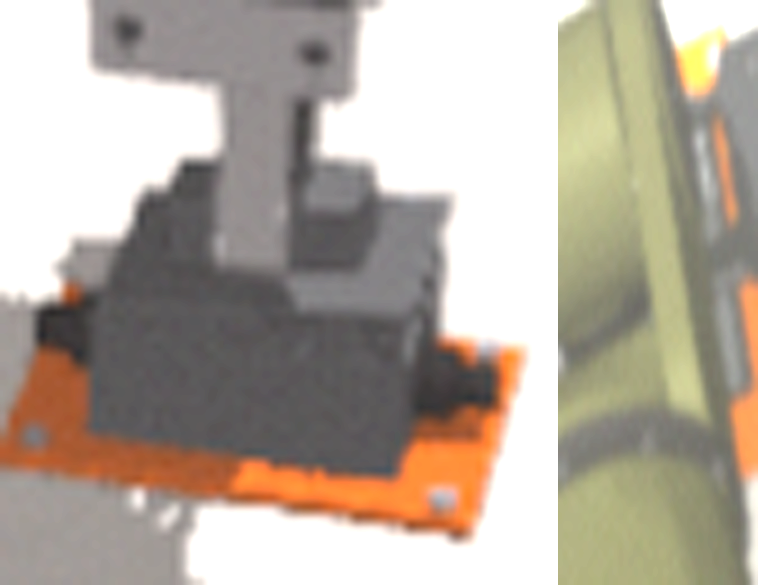

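The image shows the plate tilted. The -x end is down at the rim (corner (145,190)), while the +x end is still up (corner (450,198), about 8 mm high). The cover pivoted in the pads, so I'll release, regrip nearer the +x end and press there.

Converted, -0.004 m is -0.08, -0.003 m is -0.06.

Call:
shift_gripper(motion=[[[0, 0, 0], [0, 0, 0]], [[0, 0, 0], [0, 0, 0]], [[0, 0, -0.06], [0, 0, 0]], [[0, 0, -0.08], [0, 0, 0]], [[0, 0, -0.08], [0, 0, 0]], [[0, 0, 0], [0, 0, 0]]], aperture=0.045)

```text
time_s: 10.75
ee_pos: [0.5799, 0.2671, 0.0827]
eef_rot: [-3.142, -0.0, 0.305]
force: [-0.2, -0.8, 0.3]
grip_width: 0.0451
grip_force: 0.0
```

```bash
python3 -c "
from station import ctrl
o=ctrl.get_obs();print(o['moment'],o['force'],o['ee_pos'])"
```

```text
[-0.01045937  0.02921053  0.04723957] [-0.16337552 -0.84051785  0.30928603] [0.57991445 0.26710977 0.08270118]
```

Converted, 0.01 m is 0.2.

Call:
shift_gripper(motion=[[[0.2, 0, 0], [0, 0, 0]], [[0.2, 0, 0], [0, 0, 0]], [[0, 0, 0], [0, 0, 0]], [[0, 0, 0], [0, 0, 0]], [[0, 0, 0], [0, 0, 0]], [[0, 0, 0], [0, 0, 0]]], aperture=0.0, clamp_n=12)

```text
time_s: 11.35
ee_pos: [0.5987, 0.273, 0.0822]
eef_rot: [3.142, 0.0, 0.305]
force: [2.6, 0.5, -1.6]
grip_width: 0.0255
grip_force: 13.6
```

Call:
shift_gripper(motion=[[[0, 0, 0.04], [0, 0, 0]], [[0, 0, 0.04], [0, 0, 0]], [[0, 0, 0.04], [0, 0, 0]], [[0, 0, 0.02], [0, 0, 0]], [[0, 0, 0], [0, 0, 0]]])

```text
time_s: 11.85
ee_pos: [0.5991, 0.2732, 0.0755]
eef_rot: [-3.141, -0.001, 0.305]
force: [4.8, 1.4, 0.2]
grip_width: 0.026
grip_force: 12.0
```

Converted, 0.001 m is 0.02.

Call:
shift_gripper(motion=[[[0, 0, 0.02], [0, 0, 0]], [[0, 0, 0.02], [0, 0, 0]], [[0, 0, 0.02], [0, 0, 0]], [[0, 0, 0], [0, 0, 0]]])

```text
time_s: 12.25
ee_pos: [0.5992, 0.2732, 0.0728]
eef_rot: [-3.142, -0.001, 0.305]
force: [4.3, 2.3, 3.9]
grip_width: 0.0258
grip_force: 12.0
```

Converted, 0.001 m is 0.02.

Call:
shift_gripper(motion=[[[0, 0, 0.02], [0, 0, 0]], [[0, 0, 0.02], [0, 0, 0]], [[0, 0, 0], [0, 0, 0]]])

```text
time_s: 12.55
ee_pos: [0.5994, 0.2733, 0.0723]
eef_rot: [-3.141, -0.002, 0.305]
force: [-1.1, -0.7, 15.4]
grip_width: 0.0259
grip_force: 15.0
```

The tips are at 0.050, which is plate-top height at home, with stiff contact. I'll press a bit more and check that the cover is flush.

Converted, 0.001 m is 0.02.

Call:
shift_gripper(motion=[[[0, 0, 0.02], [0, 0, 0]], [[0, 0, 0.02], [0, 0, 0]], [[0, 0, 0], [0, 0, 0]], [[0, 0, 0], [0, 0, 0]]])

```text
time_s: 12.95
ee_pos: [0.5995, 0.2733, 0.0721]
eef_rot: [-3.142, -0.003, 0.305]
force: [-9.1, -4.3, 32.5]
grip_width: 0.026
grip_force: 22.2
```

Run:
```python
from station import ctrl
from h import *
S=ctrl.camera("scene");y=.305
R=np.array([[np.cos(y),-np.sin(y)],[np.sin(y),np.cos(y)]])
for n,z in(("plate top home",.050),("rim",.046)):
    print(n,[((proj(S,[*(R@np.array(s)+(.584,.267)),z])-[344,155]+.5)*9-.5).round() for s in[(-.0445,-.0315),(-.0445,.0315),(.0445,.0315),(.0445,-.0315)]])
a=cv2.resize(S["pixels"][155:220,344:416],None,fx=9,fy=9,interpolation=cv2.INTER_CUBIC)
cv2.imwrite("pics/press2.png",np.clip(a*2.5,0,255).astype(np.uint8))
```

```text
plate top home [array([ 92., 301.]), array([142., 183.]), array([450., 228.]), array([410., 349.])]
rim [array([ 92., 313.]), array([142., 195.]), array([449., 240.]), array([409., 361.])]
```

View pics/press2.png

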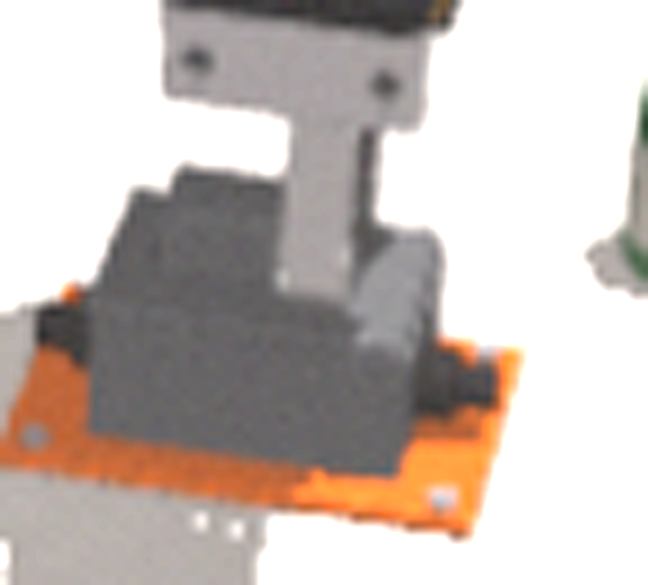

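The plate now sits flush: its back edge runs from (135,190) to (440,232), against (142,183) to (450,228) modelled at home, so it is level within about 1 mm. The push is 32 N. I'll hold briefly, then hand in.

Call:
shift_gripper(motion=[[[0, 0, 0], [0, 0, 0]], [[0, 0, 0], [0, 0, 0]], [[0, 0, 0], [0, 0, 0]], [[0, 0, 0], [0, 0, 0]], [[0, 0, 0], [0, 0, 0]]])

```text
time_s: 13.5
ee_pos: [0.5995, 0.2733, 0.0722]
eef_rot: [-3.142, -0.003, 0.305]
force: [-8.3, -3.4, 32.5]
grip_width: 0.0261
grip_force: 22.2
```

```bash
python3 -c "
from station import ctrl
print(ctrl.hand_in())"
```

```text
the job is handed in; nothing more can be done
None
```

I put the oblong cover on the housing and pressed it until it looked home, flush to within about 1 mm in the scene camera, then handed in at 13.5 s with the gripper still pushing down at about 32 N; the hand-in returned no verdict, and I couldn't read the catches directly.

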